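# Make up the mail kit and the marking-up kit from the stock on the desk

### The arm

A 7-joint arm with a two-finger parallel gripper is mounted at the origin on the work surface; the furniture and walls round the work are solid. World frame = base frame: x ahead of the robot, y to its left, z up, the work surface at z = 0. Lengths are in m, angles in rad, forces in N, time in s.
With the tool pointing down it reaches from about 0.4 to 0.875 m from the base axis. Payload 4.4 kg.
Tool frame: the origin (TCP) lies between the finger pads; the fingertips stand 22 mm ahead of it and the grasp point (between the pads) lies 3 mm ahead of it; z points along the fingers, y is the line along which they close (so a half turn about z gives the same grasp; the last joint's range is limited). The gripper opens to 85 mm and grips with 20 to 120 N. Pads are 22 mm wide; open, the fingers measure 114 mm over their backs; the gripper's body (76 mm by 85 mm) begins 54 mm behind the grasp point. The pads swing forward as they close: fully open they stand 13 mm farther back than shut.
Start: joints at [1.223, 0.628, 0.038, 1.517, -0.027, 0.996, -0.02], TCP at [0.181, -0.624, 0.253] pointing down, gripper open.
Joint ranges: [-3.06, 3.06], [-0.37, 2.12], [-1.25, 1.32], [0.18, 2.47], [-1.1, 4.24], [0.23, 1.98], [-2.94, 2.94]. Speed limits (rad/s): [2.57, 2.57, 3.14, 3.14, 3.14, 3.14, 3.14].

### API

Orientations are given as a unit quaternion [w, x, y, z].
In Python, from workcell import get_state, capture, get_calibration, hand_in gives the robot as it stands. The module is installed in compiled form; this text tells all that it offers.
- The arm moves only by the tool play_rows, never from a script. Its argument "series" is a list of rows, each a list of 6 numbers: the shift along the world's x, y, z in cm, then the turn, a rotation vector about the world's x, y, z in rad. A call has 1 to 20 rows; each row shifts and turns the commanded pose from where the row before left it; what a row does not reach is not made up. A row lasts 1/10 s, in which the tool goes at most 50 mm and 8.59 degrees, less where a joint would pass 70% of its speed; a pose out of reach is approached as far as the arm can. A call with a gripper value outside its range is refused whole. "fingers" is the opening, from 0 (shut) to 1 (fully open), set as the call begins (left out, the last holds). The fingers move at their own pace and stop on an object; "force" is the grip in N (left out, the last holds). Time passes only in rows, so rows that do not move let the fingers close. It gives the time, the measured TCP pose, the force, the opening and the grip force at its end, in the units of the state.
- get_state(): the state, without advancing time (a new reading comes with each control period).
- capture(name): name is "scene" or "side" or "wrist"; returns (picture, depth): 400x640x3 uint8, blue, green, red; 400x640 float32, m along the optical axis (not along the pixel's ray), 0 where there is no reading.
- get_calibration(name): a dict with "fx", "fy", "cx", "cy" (pixels), "extrinsics" (4x4, takes a point from camera to world coordinates). Camera axes: x right, y down, z forward; pixel columns grow to the right and rows downward; lengths in m; the calibration is good to about 2 mm. A picture is of the moment at which its call begins: read the wrist's pose just before it. get_calibration takes no time and is no camera call; for the wrist camera it gives the pose at the moment of the call.
- hand_in(): hands the job in; it is judged then, once.
The state is a dict: "clock": time; "joint_positions": joint angles; "dq": joint speeds; "joint_torque": joint torques, N m; "position": TCP position; "tool_rot": TCP orientation; "ft_force": force on the tool from outside, world axes, zero at the start; "ft_torque": the same for the moment, N m; "width": finger opening in m; "grip_force": force on a finger pad.
Only numpy, scipy, OpenCV 4.12 (cv2) and the standard library are available. Lean on these libraries where they do the work, as an engineer would, in place of code of your own. Each camera call takes 0.05 s, during which the arm holds its last target. There are 200 camera calls.

### The job

Make up the two desk kits from the stock lying between the trays. Mail kit, light wooden tray: the blue ink-pad tin flat in its rectangular pocket, the rubber stamp standing upright on the middle of the tin's lid, and the yellow glue stick upright in the round well; marking-up kit, dark wooden tray: the yellow pencil in the long groove and the blue-and-white eraser flat in the pocket beside it. Everything but the stamp must rest on the floor of its pocket; leave the navy pen and the memory stick where they lie.

Things in the scene. Friction and masses are not known exactly. Their poses are not given: they have to be found in the camera images.
- mail_tray: Fixed light-wood tray, blue felt, 210x120x16 mm; left or right of the stock. Origin: centre of underside; x along its length (within 0.25 rad of world x), z up. Pocket floors 4 mm up. In its frame, mm: tin pocket centred (-41, 0), 112 (x) by 80 (y); mid-length both its side walls are cut down to the floor, 46 wide, out to the tray edge, for fingers. Glue-stick well, 43 diameter, at (60, 0).
- marking_tray: Fixed dark-wood tray, grey felt, 210x120x16 mm; other side of the stock. Origin: centre of underside; x along its length (within 0.25 rad of world x), z up. Pocket floors 4 mm up. In its frame, mm: pencil groove centred (0, 38), 186 (x) by 26 (y); eraser pocket centred (0, -28), 62 (x) by 42 (y). A finger channel, x -22 to 22, at floor height, crosses the whole tray through the middle of both.
- ink_pad_tin: Closed flat blue ink-pad tin, lid fixed, 62 (x) x 92 (y) x 18 mm, about 0.12 kg, loose. Origin: centre of its underside; y along its length, z up. In its pocket its length lies along the tray's x, either way round, so take it across its 62 mm width.
- rubber_stamp: Rubber stamp with a pale wooden block, 22 (x) x 44 (y) x 14 mm, and a dark turned handle on it (24 mm at its thickest, near the top), 68 mm high in all, about 0.06 kg, loose, standing upright. Origin: centre of its underside; z up. Any turn about the vertical will do on the tin.
- glue_stick: Yellow glue stick, a plain cylinder of 25 mm diameter and 91 mm height, about 0.035 kg, loose, standing upright. Origin: centre of its underside; z up its axis.
- eraser: Eraser, white rubber in a blue card sleeve, 20 (x) x 44 (y) x 12 mm, about 0.022 kg, loose, lying flat. Origin: centre of its underside; y along its length, z up. In its pocket its length lies along the tray's x axis, either way round.
- pencil_yellow: Yellow pencil, 8 (x) x 165 (y) x 7 mm, about 0.012 kg, loose, lying on a flat of its barrel. Origin: centre of its underside, halfway along; y along its length, z up. Either end may point either way in its groove.
- usb_stick: Bystander: grey memory stick with a bright plug, 18 (x) x 50 (y) x 8 mm, loose among the stock; belongs to no kit. Origin: centre of its underside; y along its length.
- pen_navy: Bystander: navy ballpoint pen with a bright clip, 10 (x) x 142 (y) x 12 mm, loose among the stock; belongs to no kit. Origin: centre of its underside; y along its length.
Mind the look-alikes: they are no part of the job. Of the things that look like the ink_pad_tin, the largest one is meant.

How it is judged:
By the outcome, as a careful person would: the job done as asked, in the order asked, and still so for the second after the job is handed in, with the robot touching nothing.
It also fails if it takes over 115 s, if anything falls off the work surface, if the arm or the gripper's body presses on something with over 40 N, if the wrist force passes 120 N, or if a joint passes its speed limit or range.

## Working session

There is one attempt and no reset: what is moved stays moved. The work goes in short steps, Python scripts to look and compute and a tool call to move; the robot and the scene stay as the last step left them, time stands still between calls to the robot, and variables do not carry over. Pictures are saved under pics/ and viewed, at most 14 in all, crops included, and the job is handed in when it is done.

Besides the shell and the picture viewer there is one more tool, called after ">>>" as a command line: name --pt "numbers of a row" for each row, then --argument value for the rest. play_rows: Moves the arm, as the interface text tells. Its arguments: {"type":"object","properties":{"series":{"type":"array","items":{"type":"array","items":{"type":"number"}}},"fingers":{"type":"number"},"force":{"type":"number"}},"required":["series"]}

```bash
mkdir -p pics; cat > h.py <<'E'
import numpy as np, cv2
from workcell import get_state, capture, get_calibration, hand_in
def pts(depth,c):
    v,u=np.mgrid[0:depth.shape[0],0:depth.shape[1]]
    P=np.stack([(u-c['cx'])/c['fx']*depth,(v-c['cy'])/c['fy']*depth,depth],-1)
    E=np.array(c['extrinsics']); return P@E[:3,:3].T+E[:3,3]
def ray(u,v,z,c):
    E=np.array(c['extrinsics']); d=E[:3,:3]@np.array([(u-c['cx'])/c['fx'],(v-c['cy'])/c['fy'],1]); o=E[:3,3]
    return o+d*(z-o[2])/d[2]
E
python3 - <<'E'
from h import *
for n in ("scene","side","wrist"):
    c=get_calibration(n); p,d=capture(n); cv2.imwrite(f'pics/{n}0.png',p); np.savez(f'{n}0.npz',p=p,d=d,**c)
    print(n,c['fx'],c['cx'],c['cy'],np.round(c['extrinsics'],3).tolist())
s=get_state(); print(s)
E
```

```text
scene 432.8034288942753 320.8750171908763 191.38418705796076 [[-0.9, -0.181, 0.396, 0.145], [-0.435, 0.397, -0.808, 0.788], [-0.011, -0.9, -0.436, 0.44], [0.0, 0.0, 0.0, 1.0]]
side 381.70562128396784 317.495682650773 197.9554842192145 [[0.979, -0.114, 0.17, 0.375], [-0.205, -0.56, 0.803, -0.695], [0.004, -0.82, -0.572, 0.53], [0.0, 0.0, 0.0, 1.0]]
wrist 285.2891443608702 320.2231700471811 201.0311978030842 [[0.278, -0.919, -0.28, 0.252], [-0.961, -0.267, -0.079, -0.604], [-0.002, 0.291, -0.957, 0.373], [0.0, 0.0, 0.0, 1.0]]
{'clock': 0.15, 'joint_positions': array([ 1.22321659,  0.62910016,  0.03843187,  1.51809014, -0.02701809,
        0.99629167, -0.02001949]), 'dq': array([ 0.00124078, -0.00193704,  0.00021494, -0.00375301, -0.00047564,
        0.00010938, -0.00020945]), 'joint_torque': array([ 1.53956091e-03, -5.63801551e+01,  1.22797161e+00, -1.93653667e+01,
        1.11562939e-02,  7.28820101e-03, -1.71346551e-05]), 'position': array([ 0.18067491, -0.62395578,  0.25263713]), 'tool_rot': array([-6.81039671e-04,  9.90092240e-01,  1.40416825e-01, -8.55507945e-05]), 'ft_force': array([ 0.32439313,  0.9159286 , -0.28162769]), 'ft_torque': array([-0.03886749,  0.01349225,  0.02018277]), 'grip_force': 0.0, 'width': 0.08580264937756933}
```

View pics/scene0.png

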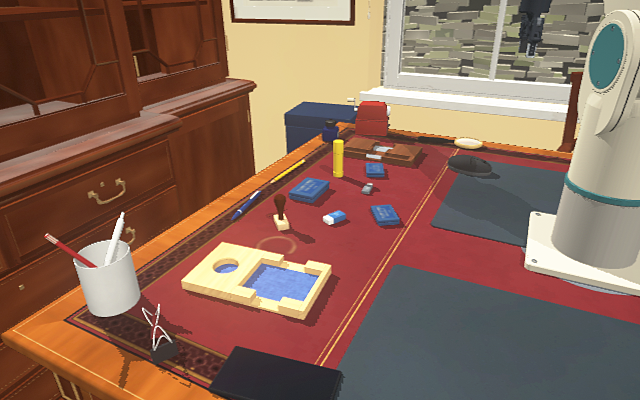

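View pics/side0.png

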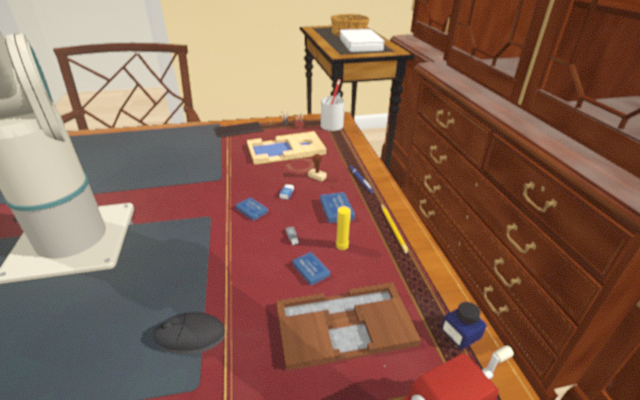

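The scene view shows the light mail tray at (258,280), stamp (281,212), eraser (334,217), the largest tin (309,190) with smaller tins at (385,215) and (375,170), glue stick (338,158), usb (368,188), pen (246,206), and pencil (290,170). The dark tray is at (383,150), seen more clearly in the side view at (347,325).

```bash
cat > seg.py <<'E'
from h import *
def masks(p):
    h,s,v=[a.astype(int) for a in cv2.split(cv2.cvtColor(p,cv2.COLOR_BGR2HSV))]
    return dict(blue=(h>95)&(h<125)&(s>110)&(v>50), yellow=(h>22)&(h<34)&(s>150)&(v>100), white=(s<50)&(v>120), wood=(h>12)&(h<32)&(s>40)&(s<150)&(v>140))
def rects(p,d,c,amin=25,zr=(0.003,0.12),topband=0.003):
    W=pts(d,c); roi=(d>0)&(W[...,0]>.3)&(W[...,0]<.9)&(abs(W[...,1])<.55)&(W[...,2]>zr[0])&(W[...,2]<zr[1])
    for n,m in masks(p).items():
        k,l,st,ce=cv2.connectedComponentsWithStats((m&roi).astype(np.uint8))
        for i in range(1,k):
            if st[i,4]<amin: continue
            Q=W[l==i]; zt=np.percentile(Q[:,2],95); T=Q[Q[:,2]>zt-topband]
            r=cv2.minAreaRect((T[:,:2]*1000).astype(np.float32))
            print(n,'px',ce[i].round(),'n',st[i,4],'zt %.1f'%(zt*1000),'c',np.round(r[0],1),'sz',np.round(r[1],1),'ang %.1f'%r[2])
E
python3 - <<'E'
from seg import *
for n in ("scene","side"):
    f=np.load(n+'0.npz'); print(n); rects(f['p'],f['d'],f)
E
```

```text
scene
blue px [374. 169.] n 156 zt 15.6 c [ 468.2 -181.4] sz [42.1 62.9] ang 20.5
blue px [310. 187.] n 331 zt 20.5 c [563.6  -4.9] sz [58.4 91. ] ang 0.4
blue px [249. 202.] n 54 zt 11.5 c [659.4  95.1] sz [ 5.8 89.9] ang 7.8
blue px [385. 214.] n 313 zt 15.4 c [371.7  33. ] sz [43.8 64.9] ang 33.8
blue px [337. 216.] n 109 zt 14.7 c [457.7  79.3] sz [29.5 22.3] ang 64.4
blue px [300. 286.] n 210 zt 6.6 c [429.6 310.5] sz [58.4 76.6] ang 7.8
yellow px [338. 157.] n 315 zt 92.1 c [ 544.5 -124.8] sz [22.6 21.3] ang 53.3
yellow px [288. 170.] n 61 zt 9.5 c [669.1 -95.7] sz [130.    6.3] ang 88.0
white px [388. 110.] n 28 zt 90.0 c [ 536.9 -492.6] sz [ 6.3 10.4] ang 18.7
white px [460. 140.] n 26 zt 14.3 c [ 308.9 -487. ] sz [17.4 41.2] ang 1.5
white px [381. 148.] n 75 zt 7.3 c [ 501.  -345.7] sz [49.7 48. ] ang 20.9
white px [373. 156.] n 55 zt 7.1 c [ 501.2 -278.1] sz [28.3 58.3] ang 70.9
white px [367. 188.] n 54 zt 10.1 c [449.6 -79. ] sz [17.3 49.7] ang 8.6
white px [328. 219.] n 77 zt 14.0 c [466.7  99.8] sz [13.6 23.1] ang 62.7
white px [108. 276.] n 3820 zt 89.4 c [665.  454.9]
[... 1719 characters left out ...]
  8.9 170.5] ang 87.0
white px [452. 333.] n 198 zt 28.7 c [ 657.  -377.3] sz [ 2.5 33.5] ang 16.6
white px [349. 338.] n 817 zt 6.2 c [ 500.3 -345.6] sz [44.9 62.1] ang 89.7
white px [497. 360.] n 346 zt 110.8 c [ 654.2 -473.1] sz [25.6 10.4] ang 15.4
white px [417. 397.] n 50 zt 88.6 c [ 539.3 -493.9] sz [5.6 7.5] ang 49.8
wood px [290. 146.] n 1182 zt 18.4 c [497.3 258.6] sz [210.2 240.5] ang 5.1
wood px [317. 174.] n 132 zt 16.6 c [549.1 144.1] sz [22.6 42.3] ang 50.1
wood px [343. 211.] n 44 zt 92.4 c [ 546.  -122.5] sz [16.3 22.3] ang 88.4
wood px [405. 248.] n 26 zt 8.7 c [ 667.6 -166.3] sz [15.8  5.7] ang 86.0
wood px [500. 349.] n 33 zt 110.6 c [ 655.2 -467.7] sz [21.6  6.9] ang 0.1
```

>>> play_rows --pt "1.9 3.4 0.6 0 0 0.07" --pt "1.9 3.4 0.6 0 0 0.07" --pt "1.9 3.4 0.6 0 0 0.07" --pt "1.9 3.4 0.6 0 0 0.07" --pt "1.9 3.4 0.6 0 0 0.07" --pt "1.9 3.4 0.6 0 0 0.07" --pt "1.9 3.4 0.6 0 0 0.07" --pt "1.9 3.4 0.6 0 0 0.07" --pt "1.9 3.4 0.6 0 0 0.07" --pt "1.9 3.4 0.6 0 0 0.07" --pt "1.9 3.4 0.6 0 0 0.07" --pt "1.9 3.4 0.6 0 0 0.07" --pt "1.9 3.4 0.6 0 0 0.07" --pt "1.9 3.4 0.6 0 0 0.07" --pt "1.9 3.4 0.6 0 0 0.07" --pt "1.9 3.4 0.6 0 0 0.07" --pt "1.9 3.4 0.6 0 0 0.07" --pt "1.9 3.4 0.6 0 0 0.07" --fingers 1

```text
clock: 1.95
position: [0.5232, -0.0111, 0.3615]
tool_rot: [0.0, 0.716, 0.698, -0.0]
ft_force: [1.3, -0.0, 0.1]
width: 0.0853
grip_force: 0.0
```

```bash
cat > wr.py <<'E'
from seg import *
import sys
def tool():
    s=get_state(); q=s['tool_rot']; from scipy.spatial.transform import Rotation as R
    M=R.from_quat(q[[1,2,3,0]]).as_matrix()
    print('t %.2f pos'%s['clock'],np.round(s['position']*1000,1),'yawY %.3f'%np.arctan2(M[1,1],M[0,1]),'zax',M[:,2].round(4),'w %.4f F %.1f'%(s['width'],s['grip_force']),s['ft_force'].round(1),'q',s['joint_positions'].round(2)); return s
def look(n,name):
    c=get_calibration(name); p,d=capture(name); cv2.imwrite(f'pics/{n}.png',p); np.savez(n+'.npz',p=p,d=d,**c); return p,d,c
if __name__=='__main__':
    tool(); p,d,c=look(sys.argv[1],'wrist'); rects(p,d,c)
E
python3 wr.py w1
```

```text
t 1.95 pos [523.2 -11.1 361.5] yawY -0.026 zax [-2.e-04 -2.e-04 -1.e+00] w 0.0853 F 0.0 [ 1.3 -0.   0.1] q [ 0.29  0.36 -0.45  1.7   0.17  1.12 -0.24]
blue px [403.  43.] n 95 zt 10.2 c [650.2 161.2] sz [ 7.1 25.7] ang 12.7
blue px [406.  84.] n 300 zt 10.3 c [660.4  91.6] sz [  8.7 102.3] ang 7.8
blue px [278. 104.] n 247 zt 13.8 c [459.3  79. ] sz [30.5 21.5] ang 62.9
blue px [226. 137.] n 927 zt 14.7 c [372.8  31.3] sz [43.9 64.2] ang 33.5
blue px [345. 157.] n 1729 zt 19.4 c [564.8  -6. ] sz [60.1 89.7] ang 0.7
blue px [294. 254.] n 649 zt 14.4 c [ 470.3 -182.4] sz [43.8 63.5] ang 22.4
blue px [399. 342.] n 154 zt 38.5 c [ 664.5 -361.1] sz [44.6 20.3] ang 62.6
yellow px [330. 228.] n 30 zt 58.9 c [ 537.  -122.2] sz [4.3 0.4] ang 71.6
white px [328.  44.] n 26 zt 15.1 c [540.4 162.2] sz [12.5  4.7] ang 45.0
white px [341.  62.] n 161 zt 15.5 c [555.7 140.9] sz [20.4 27.8] ang 43.2
white px [284.  91.] n 104 zt 13.4 c [469.1  98.6] sz [10.6 20. ] ang 63.0
white px [408. 105.] n 76 zt 13.2 c [664.   72.3] sz [ 3.3 37.4] ang 7.5
white px [224. 127.] n 34 zt 14.5 c [372.5  47.1] sz [ 5.  21.6] ang 32.0
white px [235. 141.] n 38 zt 15.0 c [386.4  25.8] sz [ 5.  23.2] ang 34.2
white px [353. 148.] n 41 zt 19.2 c [578.1   9.6] sz [ 6.6 25.6] ang 1.0
white px [354. 171.] n 39 zt 19.9 c [578.4 -27.9] sz [ 6.9 23.4] ang 0.7
white px [279. 199.] n 229 zt 9.5 c [450.4 -79.4] sz [17.4 47.8] ang 4.5
white px [289. 256.] n 45 zt 14.5 c [ 461.5 -185.4] sz [ 4.6 44.3] ang 22.1
white px [312. 298.] n 715 zt 15.8 c [ 490.5 -265.2] sz [153.6   3. ] ang 0.0
white px [312. 326.] n 455 zt 6.1 c [ 499.5 -344.1] sz [45.5 60. ] ang 84.8
wood px [333.  56.] n 169 zt 55.3 c [551.4 136.4] sz [18.7  4.9] ang 3.8
wood px [406. 207.] n 227 zt 8.3 c [ 671.2 -100.4] sz [142.8   6.5] ang 87.6
wood px [338. 246.] n 171 zt 92.2 c [ 547.1 -126.5] sz [22.1 21.2] ang 89.7
```

View pics/w1.png

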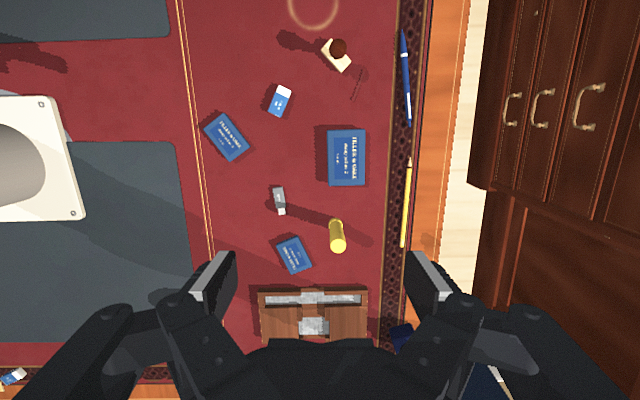

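The wrist view confirms the large tin at (345,157). The small ones are at (227,137) and (294,254), the stamp at (337,52) and the glue stick at (337,235).

>>> play_rows --pt "0.41 0.05 -3.3 0 0 0.004" --pt "0.41 0.05 -3.3 0 0 0.004" --pt "0.41 0.05 -3.3 0 0 0.004" --pt "0.41 0.05 -3.3 0 0 0.004" --pt "0.41 0.05 -3.3 0 0 0.004" --pt "0.41 0.05 -3.3 0 0 0.004" --pt "0.41 0.05 -3.3 0 0 0.004" --pt "0.41 0.05 -3.3 0 0 0.004" --pt "0.41 0.05 -3.3 0 0 0.004" --pt "0.41 0.05 -2.2 0 0 0.004" --pt "0 0 -1.1 0 0 0" --pt "0 0 -1.1 0 0 0" --pt "0 0 0 0 0 0"

```text
clock: 3.3
position: [0.563, -0.0075, 0.0196]
tool_rot: [-0.001, 0.703, 0.711, -0.001]
ft_force: [-0.3, -0.6, -0.2]
width: 0.0855
grip_force: 0.0
```

>>> play_rows --pt "0 0 0 0 0 0" --pt "0 0 0 0 0 0" --pt "0 0 0 0 0 0" --pt "0 0 0 0 0 0" --pt "0 0 0 0 0 0" --fingers 0.6 --force 40

```text
clock: 3.8
position: [0.5645, -0.0074, 0.0217]
tool_rot: [0.001, 0.703, 0.711, 0.001]
ft_force: [-0.7, -0.2, 6.1]
width: 0.061
grip_force: 44.5
```

>>> play_rows --pt "0 0 2 0 0 0" --pt "0 0 4 0 0 0" --pt "0 0 4 0 0 0" --pt "0 0 4 0 0 0" --pt "-0.71 2.01 0 0 0 0.103" --pt "-0.71 2.01 0 0 0 0.103" --pt "-0.71 2.01 0 0 0 0.103" --pt "-0.71 2.01 0 0 0 0.103" --pt "-0.71 2.01 0 0 0 0.103" --pt "-0.71 2.01 0 0 0 0.103" --pt "-0.71 2.01 0 0 0 0.103" --pt "-0.71 2.01 0 0 0 0.103" --pt "-0.71 2.01 0 0 0 0.103" --pt "-0.71 2.01 0 0 0 0.103" --pt "-0.71 2.01 0 0 0 0.103" --pt "-0.71 2.01 0 0 0 0.103" --pt "-0.71 2.01 0 0 0 0.103" --pt "-0.71 2.01 0 0 0 0.103" --pt "-0.71 2.01 0 0 0 0.103" --pt "-0.71 2.01 0 0 0 0.103"

```text
clock: 5.8
position: [0.45, 0.3146, 0.1605]
tool_rot: [0.0, -0.046, 0.999, -0.0]
ft_force: [0.3, -0.4, -2.0]
width: 0.0609
grip_force: 44.6
```

```bash
python3 - <<'E'
from wr import *
tool(); p,d,c=look('w2','wrist'); rects(p,d,c,300)
p2,d,c=look('s2','scene'); print('scene'); rects(p2,d,c,200)
cv2.imwrite('pics/c2.png',np.hstack([p[:, :],p2])[:, ::2][::1] if 0 else cv2.resize(np.vstack([p,p2]),(480,600)))
E
```

```text
t 5.80 pos [450.  314.6 160.5] yawY 1.663 zax [ 6.e-04 -4.e-04 -1.e+00] w 0.0609 F 44.6 [ 0.3 -0.4 -2. ] q [-0.17  0.73 -0.79  1.88  0.69  0.83  0.34]
blue px [22. 77.] n 2792 zt 13.9 c [371.9  33.3] sz [45.8 64.3] ang 33.3
blue px [321. 153.] n 1652 zt 5.4 c [414.4 310.9] sz [35.1 78.8] ang 5.2
blue px [ 79. 178.] n 791 zt 13.3 c [458.9  80.2] sz [32.  22.5] ang 63.1
white px [329. 132.] n 867 zt 17.2 c [391.8 309.2] sz [  7.2 118.9] ang 5.3
white px [266. 154.] n 696 zt 17.3 c [417.2 261.3] sz [31.6 18.9] ang 5.0
white px [374. 155.] n 710 zt 17.1 c [408.1 360.8] sz [31.8 19.5] ang 5.8
white px [103. 191.] n 383 zt 12.8 c [469.2  99.6] sz [13.  21.7] ang 64.6
white px [444. 377.] n 991 zt 66.0 c [631.  465.7] sz [25.9  3. ] ang 74.2
wood px [291. 131.] n 570 zt 17.2 c [397.  286.2] sz [13.3 73. ] ang 5.3
wood px [162. 263.] n 378 zt 15.7 c [550.1 147.7] sz [21.4 43.3] ang 43.9
scene
blue px [385. 214.] n 294 zt 15.4 c [372.   32.8] sz [43.6 65.6] ang 34.4
yellow px [338. 157.] n 315 zt 92.1 c [ 546.1 -125.4] sz [21.4 22.3] ang 47.1
white px [108. 276.] n 3832 zt 89.4 c [665.1 454.6] sz [73.1 76.1] ang 52.0
wood px [250. 278.] n 4574 zt 18.2 c [492.4 318.2] sz [212.  123.1] ang 5.4
```

View pics/c2.png

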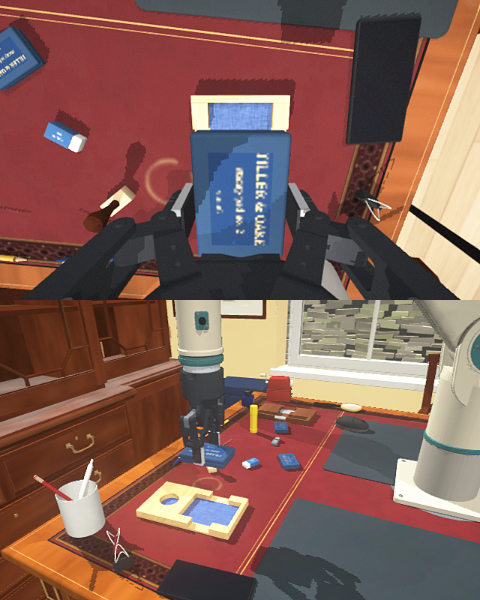

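Wrist view: the tin is held above the tray, lined up with the pocket, and the tray's near strip is at (321,110). I'll lower it.

>>> play_rows --pt "0.1 0 -3 0 0 0" --pt "0.1 0 -3 0 0 0" --pt "0 0 -3 0 0 0" --pt "0 0 -2 0 0 0" --pt "0 0 -1 0 0 0" --pt "0 0 -0.8 0 0 0" --pt "0 0 -0.5 0 0 0" --pt "0 0 0 0 0 0"

```text
clock: 6.7
position: [0.4525, 0.3142, 0.0275]
tool_rot: [0.0, -0.044, 0.999, -0.0]
ft_force: [-0.9, -0.1, -1.1]
width: 0.0611
grip_force: 44.6
```

>>> play_rows --pt "0 0 0 0 0 0" --pt "0 0 0 0 0 0" --pt "0 0 0 0 0 0" --pt "0 0 0.5 0 0 0" --pt "0 0 2 0 0 0" --pt "0 0 4 0 0 0" --pt "0 0 4 0 0 0" --pt "0 0 4 0 0 0" --fingers 1

```text
clock: 7.5
position: [0.4518, 0.3141, 0.1742]
tool_rot: [-0.0, -0.044, 0.999, 0.0]
ft_force: [1.3, 0.3, -0.7]
width: 0.0851
grip_force: 0.0
```

```bash
python3 - <<'E'
from wr import *
tool(); p,d,c=look('w3','wrist'); rects(p,d,c,100,zr=(.008,.12))
p2,d,c=look('s3','scene'); print('scene'); rects(p2,d,c,100,zr=(.008,.12))
E
```

```text
t 7.50 pos [451.8 314.1 174.2] yawY 1.660 zax [-4.e-04  0.e+00 -1.e+00] w 0.0851 F 0.0 [ 1.3  0.3 -0.7] q [-0.16  0.71 -0.8   1.86  0.67  0.86  0.36]
blue px [28. 78.] n 2935 zt 14.0 c [372.8  32.2] sz [45.1 67.1] ang 34.2
blue px [320. 189.] n 4879 zt 23.0 c [451.5 314.3] sz [91.5 61.5] ang 4.8
blue px [ 89. 175.] n 641 zt 13.4 c [458.8  80.2] sz [31.8 22.5] ang 62.1
white px [111. 187.] n 279 zt 12.8 c [468.9  99.8] sz [12.8 21.1] ang 65.0
white px [292. 244.] n 162 zt 17.1 c [510.4 302.4] sz [ 9.9 85.8] ang 12.4
white px [311. 254.] n 367 zt 16.9 c [521.5 318.9] sz [  9.3 114.3] ang 11.4
wood px [321. 141.] n 2520 zt 17.1 c [408.2 310.5] sz [ 40.6 120. ] ang 5.7
wood px [322. 268.] n 8111 zt 16.9 c [535.7 322.6] sz [123.7 120. ] ang 5.4
wood px [166. 259.] n 488 zt 15.1 c [550.5 147.3] sz [21.4 44.1] ang 43.7
scene
blue px [373. 168.] n 112 zt 15.6 c [ 468.4 -182.3] sz [40.6 64.9] ang 23.1
blue px [385. 213.] n 272 zt 15.2 c [371.9  32.6] sz [43.4 64.4] ang 32.1
blue px [285. 272.] n 297 zt 24.3 c [450.6 307.7] sz [66.7 30.6] ang 5.3
yellow px [338. 156.] n 303 zt 92.0 c [ 545.9 -124.7] sz [21.7 20.5] ang 29.9
white px [108. 275.] n 3707 zt 89.5 c [665.2 454.6] sz [73.1 76.6] ang 51.4
white px [247. 268.] n 387 zt 18.2 c [500.4 316.6] sz [ 57.9 118.3] ang 9.4
white px [242. 291.] n 105 zt 18.5 c [486.1 367.8] sz [32.1 18.9] ang 1.2
white px [289. 302.] n 102 zt 18.2 c [407.3 359.9] sz [31.2 18.9] ang 5.0
wood px [227. 271.] n 2694 zt 18.2 c [535.3 322. ] sz [123.9 123.9] ang 4.8
wood px [306. 291.] n 845 zt 18.1 c [407.7 309.9] sz [ 41.7 122.4] ang 5.6
```

```bash
python3 - <<'E'
from wr import *
for n in ('scene0','s3','side0','w3','w1'):
    f=np.load(n+'.npz'); W=pts(f['d'],f); m=(np.hypot(W[...,0]-.550,W[...,1]-.1475)<.03)&(W[...,2]>.004)
    Q=W[m]; print(n,len(Q),'zmax',Q[:,2].max().round(4))
    for z in range(6,75,6):
        T=Q[abs(Q[:,2]*1000-z)<3]
        if len(T)>3:
            e=np.array(f['extrinsics'])[:2,0]; e/=np.linalg.norm(e); a=T[:,:2]@e; print(z,len(T),'w %.1f'%(np.ptp(a)*1000),'mid along e %.1f ref %.1f'%((a.max()+a.min())*500, 1000*(np.array([.55,.1475])@e)), end='; ')
    print()
E
```

```text
scene0 364 zmax 0.0694
6 34 w 32.9 mid along e -559.5 ref -559.3; 12 69 w 32.9 mid along e -559.1 ref -559.3; 18 64 w 28.3 mid along e -559.0 ref -559.3; 24 15 w 8.0 mid along e -559.0 ref -559.3; 30 13 w 9.8 mid along e -559.7 ref -559.3; 36 15 w 11.9 mid along e -558.4 ref -559.3; 42 16 w 13.9 mid along e -559.1 ref -559.3; 48 22 w 17.4 mid along e -558.5 ref -559.3; 54 29 w 23.8 mid along e -559.7 ref -559.3; 60 34 w 21.1 mid along e -558.1 ref -559.3; 66 51 w 19.8 mid along e -559.0 ref -559.3; 
s3 364 zmax 0.0693
6 32 w 32.8 mid along e -559.4 ref -559.3; 12 63 w 32.6 mid along e -559.0 ref -559.3; 18 72 w 30.6 mid along e -559.9 ref -559.3; 24 14 w 8.0 mid along e -559.1 ref -559.3; 30 12 w 10.1 mid along e -559.5 ref -559.3; 36 15 w 12.1 mid along e -558.5 ref -559.3; 42 20 w 14.2 mid along e -559.1 ref -559.3; 48 19 w 17.5 mid along e -558.6 ref -559.3; 54 26 w 23.5 mid along e -559.6 ref -559.3; 60 34 w 23.5 mid along e -559.4 ref -559.3; 66 53 w 19.8 mid along e -559.1 ref -559.3; 72 4 w 6.3 mid along e -559.5 ref -559.3; 
side0 244 zmax 0.0697
6 33 w 44.8 mid along e 508.3
[... 504 characters left out ...]
 along e 97.8 ref 98.2; 18 63 w 35.0 mid along e 99.8 ref 98.2; 24 44 w 9.3 mid along e 98.5 ref 98.2; 30 32 w 8.9 mid along e 100.0 ref 98.2; 36 42 w 10.1 mid along e 99.7 ref 98.2; 42 45 w 11.0 mid along e 100.9 ref 98.2; 48 47 w 12.7 mid along e 102.1 ref 98.2; 54 108 w 20.0 mid along e 99.7 ref 98.2; 60 189 w 23.9 mid along e 98.0 ref 98.2; 66 324 w 20.9 mid along e 97.8 ref 98.2; 
w1 612 zmax 0.0693
6 10 w 22.9 mid along e 539.0 ref 545.9; 12 259 w 44.8 mid along e 546.9 ref 545.9; 18 50 w 40.3 mid along e 547.6 ref 545.9; 54 13 w 20.5 mid along e 545.4 ref 545.9; 60 60 w 22.8 mid along e 546.5 ref 545.9; 66 216 w 20.0 mid along e 546.3 ref 545.9; 72 4 w 2.7 mid along e 547.8 ref 545.9;
```

>>> play_rows --pt "1.09 -1.85 0 0 0 -0.1" --pt "1.09 -1.85 0 0 0 -0.1" --pt "1.09 -1.85 0 0 0 -0.1" --pt "1.09 -1.85 0 0 0 -0.1" --pt "1.09 -1.85 0 0 0 -0.1" --pt "1.09 -1.85 0 0 0 -0.1" --pt "1.09 -1.85 0 0 0 -0.1" --pt "1.09 -1.85 0 0 0 -0.1" --pt "1.09 -1.85 0 0 0 -0.1" --pt "0 0 0 0 0 0"

```text
clock: 8.6
position: [0.5516, 0.1439, 0.1717]
tool_rot: [0.001, 0.398, 0.917, -0.001]
ft_force: [0.0, 0.2, -0.1]
width: 0.0858
grip_force: 0.0
```

```bash
python3 - <<'E'
from wr import *
tool(); p,d,c=look('w4','wrist'); rects(p,d,c,100,zr=(.004,.12))
W=pts(d,c); m=(np.hypot(W[...,0]-.550,W[...,1]-.1475)<.03)&(W[...,2]>.045); Q=W[m]*1000; print(len(Q),Q.max(0),Q.min(0),np.median(Q,0))
cv2.imwrite('pics/w4c.png',p)
E
```

```text
t 8.60 pos [551.6 143.9 171.7] yawY 0.753 zax [ 2.e-04 -3.e-03 -1.e+00] w 0.0858 F 0.0 [ 0.   0.2 -0.1] q [ 0.06  0.68 -0.57  1.81  0.5   0.8  -0.02]
blue px [385.  14.] n 1907 zt 23.0 c [487.1 291.5] sz [48.1 22.4] ang 42.8
blue px [458.  46.] n 1027 zt 5.7 c [552.2 325.1] sz [38.  38.3] ang 18.7
blue px [109. 148.] n 2893 zt 14.1 c [373.   31.9] sz [44.8 64.9] ang 33.7
blue px [209. 174.] n 591 zt 13.5 c [459.3  79.9] sz [31.8 21. ] ang 63.0
blue px [398. 238.] n 176 zt 9.5 c [650.7 162.1] sz [ 7.9 27.5] ang 9.7
blue px [365. 276.] n 499 zt 9.9 c [660.9  92.4] sz [  8.3 101.9] ang 7.9
blue px [ 77. 320.] n 365 zt 13.9 c [ 448.2 -178.1] sz [52.6 19.5] ang 87.8
white px [630.  60.] n 343 zt 22.4 c [665.9 417.7] sz [12.1  2.7] ang 3.0
white px [230. 166.] n 297 zt 12.9 c [469.2  98.9] sz [12.  20.4] ang 64.5
white px [125. 262.] n 298 zt 9.1 c [449.7 -68.3] sz [17.  26.9] ang 5.3
white px [350. 298.] n 112 zt 12.3 c [664.5  73. ] sz [ 3.7 37.3] ang 8.2
wood px [445.  52.] n 13314 zt 17.1 c [508.9 319.6] sz [177.3 120.9] ang 5.3
wood px [322. 176.] n 453 zt 14.9 c [544.  153.7] sz [21.3 24.3] ang 42.6
13943 [568.11649426 175.76318032 250.07589773] [521.10956905 134.43660513  53.79004723] [545.74271647 152.27712656 237.0540771 ]
```

View pics/w4c.png

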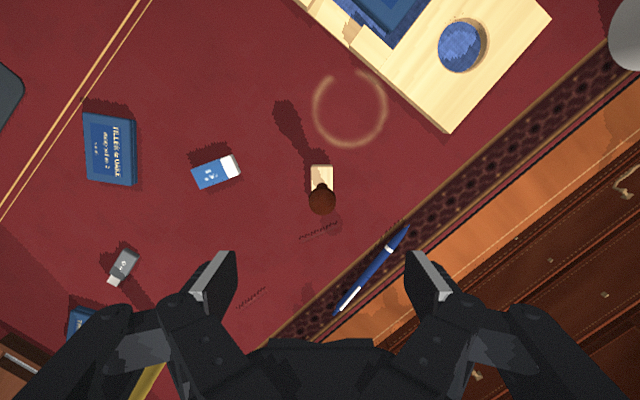

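Wrist view: the stamp is at (322,190), with the pen at (365,270) and out of the way.

>>> play_rows --pt "-0.06 0.18 -2.5 0 0 0.005" --pt "-0.06 0.18 -2.5 0 0 0.005" --pt "0 0 -2.5 0 0 0" --pt "0 0 -2 0 0 0" --pt "0 0 -1.5 0 0 0" --pt "0 0 -0.5 0 0 0" --pt "0 0 0 0 0 0"

```text
clock: 9.35
position: [0.5485, 0.152, 0.0569]
tool_rot: [-0.001, 0.39, 0.921, -0.0]
ft_force: [-0.6, -0.1, 0.6]
width: 0.0856
grip_force: 0.0
```

>>> play_rows --pt "0 0 0 0 0 0" --pt "0 0 0 0 0 0" --pt "0 0 0 0 0 0" --pt "0 0 0 0 0 0" --pt "0 0 0 0 0 0" --pt "0 0 0 0 0 0" --pt "0 0 0 0 0 0" --pt "0 0 0 0 0 0" --fingers 0.15 --force 30

```text
clock: 10.15
position: [0.5494, 0.1513, 0.0578]
tool_rot: [0.0, 0.39, 0.921, 0.0]
ft_force: [-0.9, 0.2, 5.6]
width: 0.022
grip_force: 29.4
```

>>> play_rows --pt "0 0 1 0 0 0" --pt "0 0 3 0 0 0" --pt "0 0 4 0 0 0" --pt "-1.01 1.63 0 0 0 0.089" --pt "-1.01 1.63 0 0 0 0.089" --pt "-1.01 1.63 0 0 0 0.089" --pt "-1.01 1.63 0 0 0 0.089" --pt "-1.01 1.63 0 0 0 0.089" --pt "-1.01 1.63 0 0 0 0.089" --pt "-1.01 1.63 0 0 0 0.089" --pt "-1.01 1.63 0 0 0 0.089" --pt "-1.01 1.63 0 0 0 0.089" --pt "-1.01 1.63 0 0 0 0.089" --pt "0 0 0 0 0 0" --pt "0 0 0 0 0 0"

```text
clock: 11.65
position: [0.4481, 0.3139, 0.1374]
tool_rot: [-0.0, -0.044, 0.999, -0.0]
ft_force: [-0.0, -0.7, -1.4]
width: 0.0215
grip_force: 29.5
```

```bash
python3 - <<'E'
from wr import *
s=tool(); t=s['position']
im=[]
for n in('wrist','scene'):
    p,d,c=look('v5'+n,n); W=pts(d,c); m=(np.hypot(W[...,0]-t[0],W[...,1]-t[1])<.045)&(W[...,2]>.06)&(W[...,2]<.105)
    h=cv2.cvtColor(p,cv2.COLOR_BGR2HSV); m&=(h[...,2]>90)&(h[...,1]>50); Q=W[m]*1000
    if len(Q)>10:
        r=cv2.minAreaRect(Q[:,:2].astype(np.float32)); print(n,len(Q),'z',np.percentile(Q[:,2],[2,50,98]).round(1),r)
    v,u=np.where(m); y,x=(int(v.mean()),int(u.mean())) if len(v) else (200,320); y=np.clip(y,100,300);x=np.clip(x,100,540); im.append(cv2.resize(p[y-100:y+100,x-100:x+100],(400,400)))
cv2.imwrite('pics/c5.png',np.hstack(im))
E
```

```text
t 11.65 pos [448.1 313.9 137.4] yawY 1.658 zax [-1.e-04 -8.e-04 -1.e+00] w 0.0215 F 29.5 [-0.  -0.7 -1.4] q [-0.19  0.76 -0.76  1.9   0.73  0.79  0.31]
wrist 814 z [82.3 93.2 94.9] ((448.2586669921875, 312.01971435546875), (35.96603012084961, 21.963796615600586), 5.767749309539795)
scene 362 z [ 81.5  92.1 100.6] ((452.3997497558594, 312.41064453125), (44.9862174987793, 22.756757736206055), 3.424680471420288)
```

View pics/c5.png

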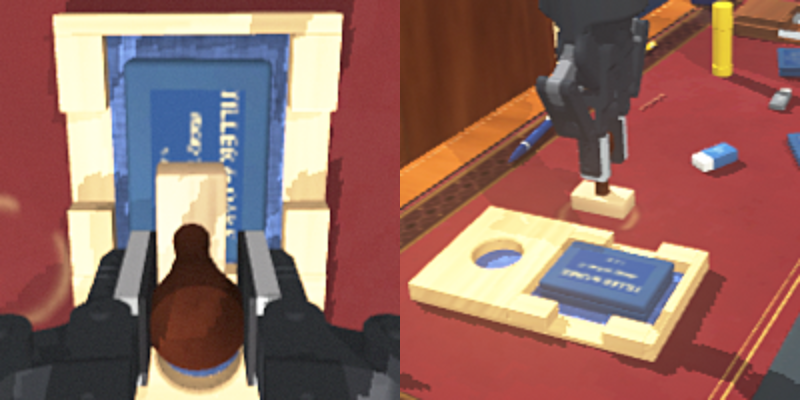

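The stamp hangs upright over the tin; the block is at (190,200) in the left crop.

>>> play_rows --pt "0 0.15 -2 0 0 0" --pt "0 0 -2 0 0 0" --pt "0 0 -1 0 0 0" --pt "0 0 -0.5 0 0 0" --pt "0 0 -0.2 0 0 0" --pt "0 0 0 0 0 0" --pt "0 0 0 0 0 0"

```text
clock: 12.45
position: [0.4484, 0.3161, 0.0809]
tool_rot: [0.0, -0.044, 0.999, 0.0]
ft_force: [0.7, 0.4, -0.9]
width: 0.0218
grip_force: 29.5
```

>>> play_rows --pt "0 0 -0.1 0 0 0" --pt "0 0 0 0 0 0"

```text
clock: 12.65
position: [0.4485, 0.3161, 0.0799]
tool_rot: [0.001, -0.044, 0.999, 0.0]
ft_force: [0.4, 0.1, 1.0]
width: 0.0221
grip_force: 29.7
```

>>> play_rows --pt "0 0 0 0 0 0" --pt "0 0 0 0 0 0" --pt "0 0 0 0 0 0" --pt "0 0 0 0 0 0" --pt "0 0 1 0 0 0" --pt "0 0 3 0 0 0" --pt "0 0 4 0 0 0" --pt "0 0 4 0 0 0" --pt "0 0 4 0 0 0" --fingers 1

```text
clock: 13.55
position: [0.4476, 0.3158, 0.2415]
tool_rot: [-0.0, -0.044, 0.999, 0.0]
ft_force: [1.6, -0.7, -1.7]
width: 0.0856
grip_force: 0.0
```

```bash
python3 - <<'E'
from wr import *
s=tool(); 
p,d,c=look('w6','wrist'); rects(p,d,c,150,zr=(.018,.12))
W=pts(d,c)*1000; m=(np.hypot(W[...,0]-451,W[...,1]-314)<40)&(W[...,2]>28)&(W[...,2]<110)
Q=W[m]; print('zmax',Q[:,2].max())
for a,b in((30,39),(75,95)):
    T=Q[(Q[:,2]>a)&(Q[:,2]<b)]; print(len(T),cv2.minAreaRect(T[:,:2].astype(np.float32)))
p,d,c=look('s6','scene'); rects(p,d,c,150,zr=(.018,.12))
E
```

```text
t 13.55 pos [447.6 315.8 241.5] yawY 1.660 zax [-3.e-04  3.e-04 -1.e+00] w 0.0856 F 0.0 [ 1.6 -0.7 -1.7] q [-0.11  0.63 -0.88  1.8   0.57  0.98  0.43]
blue px [318. 177.] n 2613 zt 23.1 c [451.9 314.3] sz [91.5 61.5] ang 4.9
white px [397. 330.] n 1240 zt 74.5 c [639.3 430.3] sz [ 3.3 26.1] ang 44.4
wood px [322. 173.] n 253 zt 37.0 c [442.8 313.9] sz [23.5 21. ] ang 4.6
zmax 90.81268144786375
332 ((442.80328369140625, 313.8277587890625), (23.470216751098633, 21.058473587036133), 4.815224647521973)
436 ((452.917236328125, 314.3716125488281), (23.238481521606445, 22.86649513244629), 16.01723861694336)
yellow px [338. 154.] n 273 zt 92.5 c [ 545.1 -123.6] sz [21.7 21.9] ang 28.2
white px [107. 272.] n 3396 zt 90.3 c [664.8 455.1] sz [73.4 75.5] ang 50.5
wood px [280. 272.] n 314 zt 38.3 c [451.5 314.8] sz [43.2 22. ] ang 5.5
```

>>> play_rows --pt "0.65 -2.94 0 0 0 0" --pt "0.65 -2.94 0 0 0 0" --pt "0.65 -2.94 0 0 0 0" --pt "0.65 -2.94 0 0 0 0" --pt "0.65 -2.94 0 0 0 0" --pt "0.65 -2.94 0 0 0 0" --pt "0.65 -2.94 0 0 0 0" --pt "0.65 -2.94 0 0 0 0" --pt "0.65 -2.94 0 0 0 0" --pt "0.65 -2.94 0 0 0 0" --pt "0.65 -2.94 0 0 0 0" --pt "0.65 -2.94 0 0 0 0" --pt "0.65 -2.94 0 0 0 0" --pt "0.65 -2.94 0 0 0 0" --pt "0.65 -2.94 0 0 0 0" --pt "0 0 0 0 0 0" --pt "0 0 0 0 0 0"

```text
clock: 15.35
position: [0.5451, -0.1255, 0.2389]
tool_rot: [-0.0, -0.043, 0.999, 0.0]
ft_force: [0.4, 0.7, 0.4]
width: 0.0852
grip_force: 0.0
```

```bash
python3 - <<'E'
from wr import *
s=tool(); 
p,d,c=look('w7','wrist'); rects(p,d,c,60,zr=(.004,.12))
W=pts(d,c)*1000; m=(np.hypot(W[...,0]-545,W[...,1]+126)<30)&(W[...,2]>86)&(W[...,2]<96); Q=W[m]; print(len(Q),cv2.minEnclosingCircle(Q[:,:2].astype(np.float32)),Q.mean(0))
E
```

```text
t 15.35 pos [ 545.1 -125.5  238.9] yawY 1.658 zax [-1.e-03  8.e-04 -1.e+00] w 0.0852 F 0.0 [0.4 0.7 0.4] q [ 0.74  0.66 -0.91  1.77  0.61  1.02  1.25]
blue px [477.  32.] n 2412 zt 14.4 c [372.6  30.4] sz [42.9 66. ] ang 33.4
blue px [277. 109.] n 1826 zt 14.2 c [ 470.2 -183.2] sz [42.9 64.7] ang 22.2
blue px [500. 120.] n 484 zt 13.8 c [459.3  79. ] sz [31.6 21.7] ang 63.4
blue px [132. 260.] n 1213 zt 38.5 c [ 678.9 -368.1] sz [44.2 45.5] ang 18.0
blue px [519. 268.] n 88 zt 9.4 c [650.7 162.4] sz [ 7.1 28. ] ang 6.0
blue px [480. 269.] n 305 zt 10.2 c [658.8 101.5] sz [ 7.8 83.3] ang 7.7
white px [492.  35.] n 70 zt 14.4 c [373.8  45.5] sz [ 5.2 18.2] ang 35.9
white px [196. 121.] n 1989 zt 5.7 c [ 501.3 -277.3] sz [ 28.3 186.2] ang 89.3
white px [468.  48.] n 68 zt 14.5 c [389.1  23. ] sz [ 5.5 17.5] ang 34.5
white px [286.  97.] n 61 zt 14.3 c [ 455.6 -172.4] sz [ 5.2 18. ] ang 22.7
white px [372. 100.] n 489 zt 9.5 c [449.8 -72.8] sz [17.6 36.4] ang 7.3
white px [141. 122.] n 1134 zt 5.9 c [ 500.8 -342.5] sz [46.  62.2] ang 88.8
white px [350. 101.] n 100 zt 7.5 c [453.2 -97.9] sz [11.  10.7] ang 6.8
white px [265. 104.] n 91 zt 14.1 c [ 465.4 -195.8] sz [ 5.1 28.8] ang 20.4
white px [513. 131.] n 189 zt 13.3 c [469.3  98.2] sz [12.1 21.3] ang 61.1
white px [631. 217.] n 1045 zt 17.2 c [546.9 278.3] sz [107.5  32.7] ang 6.9
white px [121. 246.] n 122 zt 26.6 c [ 658.  -377.5] sz [ 0.8 31.1] ang 16.5
white px [459. 273.] n 73 zt 12.4 c [663.4  76.1] sz [ 4.8 31.1] ang 8.5
wood px [624. 198.] n 946 zt 15.6 c [549.  264.3] sz [122.3  33.5] ang 21.3
wood px [319. 191.] n 569 zt 91.9 c [ 546.8 -126.7] sz [22.6 22.9] ang 32.0
wood px [333. 266.] n 453 zt 8.0 c [ 670.7 -100. ] sz [144.2   7.5] ang 88.2
471 ((546.8411865234375, -126.65956115722656), 12.168499946594238) [ 546.21874901 -126.61089133   90.71573094]
```

>>> play_rows --pt "0.16 -0.12 -3 0 0 0" --pt "0 0 -3 0 0 0" --pt "0 0 -3 0 0 0" --pt "0 0 -3 0 0 0" --pt "0 0 -3 0 0 0" --pt "0 0 -2 0 0 0" --pt "0 0 -0.6 0 0 0" --pt "0 0 0 0 0 0"

```text
clock: 16.2
position: [0.5469, -0.125, 0.0631]
tool_rot: [-0.001, -0.045, 0.999, 0.0]
ft_force: [0.8, -0.0, 0.4]
width: 0.0853
grip_force: 0.0
```

>>> play_rows --pt "0 0 0 0 0 0" --pt "0 0 0 0 0 0" --pt "0 0 0 0 0 0" --pt "0 0 0 0 0 0" --pt "0 0 0 0 0 0" --pt "0 0 0 0 0 0" --pt "0 0 0 0 0 0" --pt "0 0 0 0 0 0" --fingers 0.15 --force 30

```text
clock: 17.0
position: [0.5475, -0.1266, 0.064]
tool_rot: [0.0, -0.044, 0.999, -0.0]
ft_force: [-1.6, -1.2, 5.5]
width: 0.0244
grip_force: 29.2
```

>>> play_rows --pt "0 0 2 0 0 0" --pt "0 0 3 0 0 0" --pt "0 0 3 0 0 0" --pt "0.03 2.82 0 0 0 0" --pt "0.03 2.82 0 0 0 0" --pt "0.03 2.82 0 0 0 0" --pt "0.03 2.82 0 0 0 0" --pt "0.03 2.82 0 0 0 0" --pt "0.03 2.82 0 0 0 0" --pt "0.03 2.82 0 0 0 0" --pt "0.03 2.82 0 0 0 0" --pt "0.03 2.82 0 0 0 0" --pt "0.03 2.82 0 0 0 0" --pt "0.03 2.82 0 0 0 0" --pt "0.03 2.82 0 0 0 0" --pt "0.03 2.82 0 0 0 0" --pt "0.03 2.82 0 0 0 0" --pt "0.03 2.82 0 0 0 0" --pt "0.03 2.82 0 0 0 0" --pt "0 0 0 0 0 0"

```text
clock: 19.0
position: [0.5503, 0.3305, 0.1437]
tool_rot: [-0.0, -0.047, 0.999, 0.003]
ft_force: [-1.0, 1.0, -0.3]
width: 0.0239
grip_force: 29.6
```

```bash
python3 - <<'E'
from wr import *
s=tool(); 
for n in ('wrist','scene'):
    p,d,c=look('v8'+n,n); W=pts(d,c)*1000; h=cv2.cvtColor(p,cv2.COLOR_BGR2HSV).astype(int)
    y=(h[...,0]>20)&(h[...,0]<36)&(h[...,1]>150)&(h[...,2]>80)&(np.hypot(W[...,0]-552,W[...,1]-324)<40)&(W[...,2]>60)
    Q=W[y]
    for a in range(70,180,10):
        T=Q[abs(Q[:,2]-a)<5]
        if len(T)>5: print(n,a,len(T),'x',T[:,0].min().round(1),T[:,0].max().round(1),'y',T[:,1].min().round(1),T[:,1].max().round(1))
    b=(h[...,0]>95)&(h[...,0]<125)&(h[...,1]>90)&(np.hypot(W[...,0]-552,W[...,1]-324)<35)&(W[...,2]<12); T=W[b]
    if len(T)>20: print('well',len(T),cv2.minEnclosingCircle(T[:,:2].astype(np.float32)))
E
```

```text
t 19.00 pos [550.3 330.5 143.7] yawY 1.664 zax [-5.0e-04  5.3e-03 -1.0e+00] w 0.0239 F 29.6 [-1.   1.  -0.3] q [-0.15  0.86 -0.76  1.63  0.69  0.95  0.5 ]
wrist 80 55 x 537.2 547.1 y 318.6 340.6
wrist 90 241 x 537.0 553.1 y 318.5 342.0
wrist 100 197 x 537.8 549.1 y 319.2 341.5
wrist 110 213 x 537.9 546.9 y 319.5 340.0
wrist 120 260 x 538.0 547.3 y 319.3 340.0
wrist 130 307 x 537.6 552.5 y 318.4 340.4
wrist 140 332 x 537.5 550.0 y 318.2 341.0
wrist 150 522 x 537.2 549.7 y 318.1 341.5
wrist 160 654 x 536.9 549.1 y 318.1 341.4
wrist 170 2046 x 536.9 561.5 y 318.2 341.5
well 1187 ((552.1292724609375, 323.7291564941406), 20.676498413085938)
scene 80 35 x 536.5 556.1 y 322.3 339.7
scene 90 93 x 536.5 561.4 y 317.6 340.7
scene 100 84 x 537.5 556.0 y 321.6 338.8
scene 110 80 x 537.7 555.6 y 321.6 338.8
scene 120 57 x 537.8 553.3 y 318.5 338.8
scene 130 41 x 537.9 546.4 y 313.3 334.7
scene 140 42 x 537.5 545.1 y 313.5 334.3
scene 150 45 x 537.5 544.9 y 313.5 335.6
scene 160 47 x 536.4 546.4 y 311.1 335.5
scene 170 75 x 537.3 561.3 y 311.0 339.3
well 81 ((555.6396484375, 317.914306640625), 16.732797622680664)
```

>>> play_rows --pt "0.1 0 -2 0 0 0" --pt "0 0 -2 0 0 0" --pt "0 0 0 0 0 0" --pt "0 0 0 0 0 0"

```text
clock: 19.5
position: [0.5532, 0.3236, 0.1032]
tool_rot: [-0.0, -0.043, 0.999, -0.0]
ft_force: [0.0, -0.2, 0.6]
width: 0.0243
grip_force: 29.6
```

>>> play_rows --pt "0 0 -1.5 0 0 0" --pt "0 0 -1.2 0 0 0" --pt "0 0 -0.5 0 0 0" --pt "0 0 -0.25 0 0 0" --pt "0 0 0 0 0 0" --pt "0 0 0 0 0 0"

```text
clock: 20.1
position: [0.5531, 0.3252, 0.069]
tool_rot: [0.0, -0.044, 0.999, 0.0]
ft_force: [-0.1, 0.0, -0.3]
width: 0.0241
grip_force: 29.5
```

>>> play_rows --pt "0 0 0 0 0 0" --pt "0 0 0 0 0 0" --pt "0 0 0 0 0 0" --pt "0 0 0 0 0 0" --pt "0 0 1 0 0 0" --pt "0 0 3 0 0 0" --pt "0 0 4 0 0 0" --pt "0 0 4 0 0 0" --pt "0 0 4 0 0 0" --pt "0 0 2 0 0 0" --fingers 1

```text
clock: 21.1
position: [0.5537, 0.3263, 0.2537]
tool_rot: [0.002, -0.044, 0.999, 0.002]
ft_force: [0.0, 0.3, 0.3]
width: 0.0852
grip_force: 0.0
```

```bash
python3 - <<'E'
from wr import *
s=tool(); 
p,d,c=look('w9','wrist'); W=pts(d,c)*1000; m=(np.hypot(W[...,0]-552,W[...,1]-324)<30)&(W[...,2]>86)&(W[...,2]<105); Q=W[m]; print(len(Q),cv2.minEnclosingCircle(Q[:,:2].astype(np.float32)),Q.mean(0))
m=(np.hypot(W[...,0]-452,W[...,1]-314)<30)&(W[...,2]>70)&(W[...,2]<105); Q=W[m]; print(len(Q),cv2.minEnclosingCircle(Q[:,:2].astype(np.float32)),Q.max(0))
E
python3 - <<'E'
from wr import *
p,d,c=look('s9','scene'); rects(p,d,c,60,zr=(.004,.12))
E
```

```text
t 21.10 pos [553.7 326.3 253.7] yawY 1.659 zax [ 0.0044  0.0037 -1.    ] w 0.0852 F 0.0 [0.  0.3 0.3] q [-0.11  0.74 -0.84  1.53  0.59  1.13  0.59]
459 ((552.4553833007812, 325.1201477050781), 12.138273239135742) [551.47777231 325.10043288  94.53562122]
521 ((453.551025390625, 314.1285095214844), 11.727112770080566) [465.27278966 325.59228224  91.06340868]
blue px [373. 168.] n 112 zt 15.9 c [ 468.2 -181.9] sz [40.3 64.8] ang 23.0
blue px [385. 214.] n 289 zt 15.2 c [371.9  32.6] sz [43.  65.2] ang 33.6
blue px [337. 216.] n 104 zt 14.7 c [458.1  80.1] sz [29.7 22.5] ang 64.5
blue px [302. 271.] n 77 zt 24.3 c [424.2 293.6] sz [22.4 29.4] ang 87.1
yellow px [288. 170.] n 63 zt 9.8 c [669.  -94.5] sz [130.    7.6] ang 86.7
yellow px [222. 246.] n 702 zt 96.3 c [552.2 325. ] sz [22.3 24.5] ang 59.4
white px [381. 148.] n 77 zt 7.1 c [ 501.2 -346.3] sz [55.3 43.1] ang 13.7
white px [367. 187.] n 65 zt 10.3 c [449.2 -78.3] sz [16.3 49.8] ang 6.4
white px [328. 219.] n 73 zt 14.2 c [467.5  99.5] sz [13.6 20.3] ang 67.1
white px [108. 276.] n 3814 zt 89.6 c [665.2 454.6] sz [72.8 76.7] ang 46.2
white px [248. 260.] n 65 zt 18.1 c [527.1 293.9] sz [ 9.2 62.2] ang 12.3
white px [271. 266.] n 72 zt 38.3 c [461.7 320. ] sz [18.8 29. ] ang 53.9
white px [159. 337.] n 99 zt 43.8 c [514.9 505.2] sz [ 7.2 22.9] ang 60.9
wood px [252. 280.] n 4346 zt 30.6 c [495.8 318.2] sz [131.5  23.3] ang 4.8
```

>>> play_rows --pt "0.68 -2.5 -0.5 0 0 -0.1" --pt "0.68 -2.5 -0.5 0 0 -0.1" --pt "0.68 -2.5 -0.5 0 0 -0.1" --pt "0.68 -2.5 -0.5 0 0 -0.1" --pt "0.68 -2.5 -0.5 0 0 -0.1" --pt "0.68 -2.5 -0.5 0 0 -0.1" --pt "0.68 -2.5 -0.5 0 0 -0.1" --pt "0.68 -2.5 -0.5 0 0 -0.1" --pt "0.68 -2.5 -0.5 0 0 -0.1" --pt "0.68 -2.5 -0.5 0 0 -0.1" --pt "0.68 -2.5 -0.5 0 0 -0.1" --pt "0.68 -2.5 -0.5 0 0 -0.1" --pt "0.68 -2.5 -0.5 0 0 -0.1" --pt "0.68 -2.5 -0.5 0 0 -0.1" --pt "0.68 -2.5 -0.5 0 0 -0.1" --pt "0.68 -2.5 -0.5 0 0 -0.1" --pt "0.68 -2.5 -0.5 0 0 -0.1" --pt "0 0 0 0 0 0"

```text
clock: 23.0
position: [0.6678, -0.106, 0.162]
tool_rot: [0.001, 0.724, 0.69, -0.002]
ft_force: [-0.2, -0.8, -0.2]
width: 0.0855
grip_force: 0.0
```

```bash
python3 - <<'E'
from wr import *
s=tool(); 
p,d,c=look('w10','wrist'); rects(p,d,c,60,zr=(.004,.05),topband=.01)
W=pts(d,c)*1000; m=(abs(W[...,0]-671)<22)&(W[...,1]<0)&(W[...,1]>-200)&(W[...,2]>2.5)&(W[...,2]<12); Q=W[m]; print(len(Q))
for y in range(-195,0,10):
    T=Q[abs(Q[:,1]-y)<5]; 
    if len(T): print(y,len(T),T[:,0].mean().round(1),np.ptp(T[:,0]).round(1),T[:,1].min().round(1),T[:,1].max().round(1),np.percentile(T[:,2],90).round(1))
cv2.imwrite('pics/w10.png',p)
E
```

```text
t 23.00 pos [ 667.8 -106.   162. ] yawY -0.048 zax [-0.0025 -0.0039 -1.    ] w 0.0855 F 0.0 [-0.2 -0.8 -0.2] q [ 0.32  0.79 -0.37  1.51  0.34  0.91 -0.21]
blue px [60.  4.] n 187 zt 13.5 c [458.9  64.3] sz [18.1  7.6] ang 4.1
blue px [311.  11.] n 161 zt 9.3 c [667.5  49.3] sz [ 8.6 19.6] ang 7.2
blue px [ 8. 72.] n 636 zt 14.0 c [396.8  13.3] sz [46.5 21.9] ang 71.0
blue px [143. 267.] n 2129 zt 14.1 c [ 470.9 -182.8] sz [45.  64.6] ang 22.1
white px [ 99. 173.] n 884 zt 9.2 c [451.  -79.8] sz [19.9 49.5] ang 7.5
white px [243. 336.] n 153 zt 16.2 c [ 577.2 -265.4] sz [19.4  2.3] ang 0.3
wood px [322.  98.] n 65 zt 7.1 c [673.7 -16.5] sz [14.7  5.5] ang 87.3
wood px [324. 179.] n 747 zt 8.1 c [ 671.4 -100.8] sz [143.6   6.5] ang 87.8
1154
-175 18 668.9 6.5 -173.0 -170.0 7.5
-165 60 668.9 6.8 -169.9 -160.1 7.8
-155 61 669.4 6.8 -159.8 -150.3 7.5
-145 63 669.8 6.7 -149.7 -140.3 7.4
-135 66 670.1 7.3 -139.9 -130.0 7.6
-125 72 670.2 7.6 -129.7 -120.5 7.3
-115 80 670.4 21.8 -120.0 -110.2 7.6
-105 75 671.0 7.5 -109.9 -100.0 7.7
-95 72 671.3 7.2 -99.8 -90.2 7.7
-85 70 671.6 6.3 -90.0 -80.0 7.5
-75 76 671.8 6.9 -80.0 -70.1 7.7
-65 82 672.0 7.2 -69.7 -60.1 7.7
-55 86 672.3 7.1 -60.0 -50.4 7.9
-45 88 672.8 7.0 -49.9 -40.5 7.8
-35 91 673.5 18.0 -39.9 -30.0 7.6
-25 47 673.4 10.0 -30.0 -20.2 7.2
-15 42 673.8 3.8 -19.5 -10.7 6.3
-5 5 675.0 6.8 -10.0 -0.9 4.6
```

View pics/w10.png

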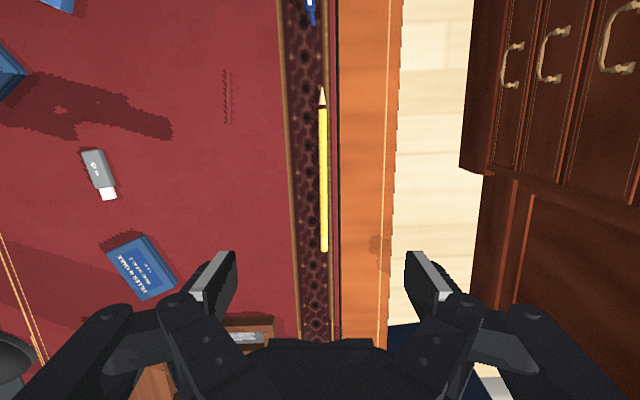

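Wrist view: the pencil runs from its tip at (323,90) to its end at (324,250), with clear felt around it.

>>> play_rows --pt "0.12 0.5 -2.5 0 0 0.005" --pt "0.12 0.5 -2.5 0 0 0.005" --pt "0.12 0.5 -2.5 0 0 0" --pt "0 0 -2.5 0 0 0" --pt "0 0 -1.5 0 0 0" --pt "0 0 0 0 0 0" --pt "0 0 0 0 0 0" --fingers 0.35

```text
clock: 23.75
position: [0.6725, -0.0846, 0.0493]
tool_rot: [-0.0, 0.718, 0.696, 0.0]
ft_force: [0.3, -0.8, 0.4]
width: 0.0298
grip_force: 0.0
```

>>> play_rows --pt "-0.1 -0.3 -1 0 0 0" --pt "0 -0.25 -1 0 0 0" --pt "0 0 -0.5 0 0 0" --pt "0 0 0 0 0 0" --pt "0 0 0 0 0 0"

```text
clock: 24.25
position: [0.6712, -0.0906, 0.0237]
tool_rot: [-0.0, 0.718, 0.696, 0.0]
ft_force: [-0.3, -0.7, 0.0]
width: 0.0299
grip_force: 0.0
```

>>> play_rows --pt "0 0 0 0 0 0" --pt "0 0 0 0 0 0" --pt "0 0 0 0 0 0" --pt "0 0 0 0 0 0" --pt "0 0 0 0 0 0" --fingers 0 --force 25

```text
clock: 24.75
position: [0.6716, -0.0905, 0.0243]
tool_rot: [0.0, 0.718, 0.696, 0.0]
ft_force: [-0.1, -0.2, 2.0]
width: 0.0072
grip_force: 26.7
```

>>> play_rows --pt "0 0 2 0 0 0" --pt "0 0 4 0 0 0" --pt "0 0 4 0 0 0" --pt "-1.06 -1.165 0 0 0 -0.097" --pt "-1.06 -1.165 0 0 0 -0.097" --pt "-1.06 -1.165 0 0 0 -0.097" --pt "-1.06 -1.165 0 0 0 -0.097" --pt "-1.06 -1.165 0 0 0 -0.097" --pt "-1.06 -1.165 0 0 0 -0.097" --pt "-1.06 -1.165 0 0 0 -0.097" --pt "-1.06 -1.165 0 0 0 -0.097" --pt "-1.06 -1.165 0 0 0 -0.097" --pt "-1.06 -1.165 0 0 0 -0.097" --pt "-1.06 -1.165 0 0 0 -0.097" --pt "-1.06 -1.165 0 0 0 -0.097" --pt "-1.06 -1.165 0 0 0 -0.097" --pt "-1.06 -1.165 0 0 0 -0.097" --pt "-1.06 -1.165 0 0 0 -0.097" --pt "-1.06 -1.165 0 0 0 -0.097" --pt "0 0 0 0 0 0"

```text
clock: 26.75
position: [0.4995, -0.2792, 0.1237]
tool_rot: [0.001, 1.0, -0.008, -0.001]
ft_force: [-0.2, 0.3, 0.5]
width: 0.0068
grip_force: 26.4
```

```bash
python3 - <<'E'
from wr import *
s=tool(); 
p,d,c=look('w11','wrist'); rects(p,d,c,200,zr=(.003,.14),topband=.01)
p2,d,c=look('s11','side'); print('side'); rects(p2,d,c,60,zr=(.003,.14),topband=.01)
cv2.imwrite('pics/c11.png',cv2.resize(np.vstack([p,p2]),(480,600)))
E
```

```text
t 26.75 pos [ 499.5 -279.2  123.7] yawY -1.587 zax [-0.002  -0.0013 -1.    ] w 0.0068 F 26.4 [-0.2  0.3  0.5] q [ 0.44  0.69  0.04  1.85 -0.04  0.6  -1.09]
blue px [214. 235.] n 3042 zt 14.1 c [ 470.7 -183.8] sz [43.4 66.5] ang 22.2
blue px [ 22. 327.] n 1894 zt 14.0 c [373.6  29.2] sz [43.5 67. ] ang 33.6
white px [318. 174.] n 3863 zt 134.7 c [ 508.9 -279.5] sz [21.7  5.4] ang 88.7
white px [394. 200.] n 3018 zt 5.4 c [ 500.8 -344.3] sz [42.6 62.7] ang 89.9
white px [105. 257.] n 948 zt 9.0 c [450.6 -80.4] sz [17.7 50.4] ang 6.1
wood px [321. 193.] n 1445 zt 107.2 c [ 529.  -280.3] sz [ 7.4 67.1] ang 89.6
side
blue px [251. 210.] n 182 zt 14.7 c [372.   25.4] sz [39.  60.3] ang 34.2
blue px [310. 259.] n 90 zt 15.0 c [ 472.2 -169.3] sz [23.3 28.3] ang 20.6
blue px [316. 275.] n 167 zt 14.8 c [ 475.9 -210.4] sz [45.8 21.7] ang 1.8
blue px [472. 331.] n 358 zt 38.9 c [ 681.5 -386.3] sz [40.8 19. ] ang 13.7
yellow px [305. 129.] n 208 zt 95.8 c [553.9 321. ] sz [22.  22.1] ang 40.2
yellow px [365. 260.] n 125 zt 107.9 c [ 539.6 -279.7] sz [ 6.4 46.5] ang 89.2
yellow px [317. 267.] n 86 zt 107.3 c [ 461.6 -280. ] sz [ 3.5 52.2] ang 89.7
white px [292. 234.] n 131 zt 9.8 c [449.8 -81. ] sz [17.2 50.3] ang 6.7
white px [336. 304.] n 989 zt 15.5 c [ 499.9 -280.9] sz [ 29.5 184.3] ang 89.8
white px [452. 332.] n 183 zt 27.9 c [ 657.7 -377.8] sz [ 3.6 34.4] ang 14.3
white px [346. 338.] n 645 zt 6.2 c [ 494.8 -345.4] sz [50.7 44.9] ang 0.9
white px [497. 360.] n 350 zt 110.8 c [ 654.7 -472.4] sz [25.9 11.3] ang 11.0
wood px [286. 147.] n 1106 zt 35.1 c [486.9 314.2] sz [111.8  24.8] ang 4.5
wood px [302. 269.] n 69 zt 107.3 c [ 445.9 -278.6] sz [ 6.1 45.3] ang 87.2
```

View pics/c11.png

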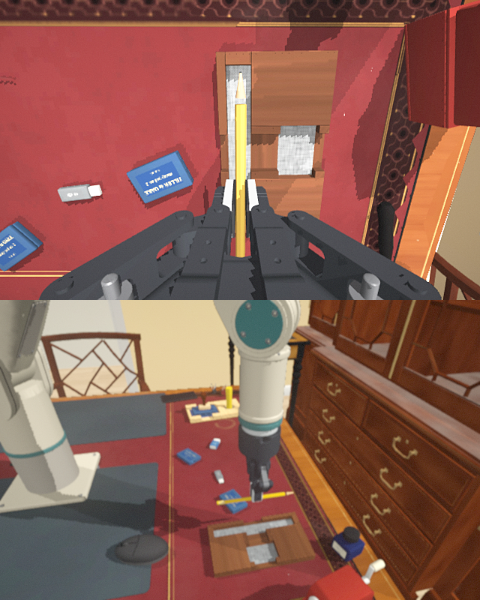

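Wrist view (top): the pencil is held along the groove at (240,150), and the eraser pocket is at (295,150). I'll settle, then lower.

>>> play_rows --pt "0.15 0 -3 0 0 0" --pt "0 0 -3 0 0 0" --pt "0 0 -1 0 0 0" --pt "0 0 0 0 0 0" --pt "0 0 0 0 0 0"

```text
clock: 27.35
position: [0.5039, -0.2769, 0.0545]
tool_rot: [0.0, 1.0, -0.006, 0.001]
ft_force: [0.9, 0.5, -0.5]
width: 0.0067
grip_force: 26.4
```

>>> play_rows --pt "-0.25 -0.08 -1 0 0 0" --pt "0 0 -1 0 0 0" --pt "0 0 -0.5 0 0 0" --pt "0 0 0 0 0 0" --pt "0 0 0 0 0 0"

```text
clock: 27.85
position: [0.5006, -0.2779, 0.0286]
tool_rot: [-0.0, 1.0, -0.006, -0.0]
ft_force: [-0.1, -0.1, -0.8]
width: 0.007
grip_force: 26.4
```

>>> play_rows --pt "0 0 0 0 0 0" --pt "0 0 0 0 0 0" --pt "0 0 0 0 0 0" --pt "0 0 2 0 0 0" --pt "0 0 4 0 0 0" --pt "0 0 4 0 0 0" --pt "0 0 4 0 0 0" --fingers 0.22

```text
clock: 28.55
position: [0.5003, -0.2777, 0.1702]
tool_rot: [-0.0, 1.0, -0.006, -0.0]
ft_force: [0.7, -0.9, 0.4]
width: 0.0191
grip_force: 0.0
```

```bash
python3 - <<'E'
from wr import *
s=tool(); 
p,d,c=look('w12','wrist'); rects(p,d,c,200,zr=(.003,.14),topband=.01)
W=pts(d,c)*1000; h=cv2.cvtColor(p,cv2.COLOR_BGR2HSV).astype(int)
m=(h[...,1]>120)&(h[...,0]>18)&(h[...,0]<36)&(abs(W[...,1]+278)<20)&(abs(W[...,0]-500)<110); Q=W[m]
print(len(Q),cv2.minAreaRect(Q[:,:2].astype(np.float32)),np.percentile(Q[:,2],[5,50,95]))
cv2.imwrite('pics/w12.png',p)
E
```

```text
t 28.55 pos [ 500.3 -277.7  170.2] yawY -1.583 zax [-3.e-04  2.e-04 -1.e+00] w 0.0191 F 0.0 [ 0.7 -0.9  0.4] q [ 0.43  0.62  0.04  1.82 -0.04  0.7  -1.09]
blue px [425.   5.] n 282 zt 37.8 c [ 655.  -366.7] sz [29.5  7.5] ang 89.2
blue px [231. 218.] n 2160 zt 14.1 c [ 470.7 -183.8] sz [43.3 66.2] ang 22.1
blue px [ 57. 300.] n 1799 zt 14.1 c [372.9  29.9] sz [42.9 66.9] ang 33.7
white px [438.   8.] n 211 zt 29.6 c [ 656.9 -377.1] sz [ 0.8 33.5] ang 17.4
white px [616.   8.] n 383 zt 79.4 c [ 639.7 -473.3] sz [10.3 12. ] ang 11.7
white px [321. 174.] n 3298 zt 6.1 c [ 500.9 -278.2] sz [ 26.  185.8] ang 90.0
white px [616. 162.] n 758 zt 89.5 c [ 539.2 -494.4] sz [13.7 38.3] ang 14.2
white px [385. 188.] n 2221 zt 5.6 c [ 500.8 -344.4] sz [42.4 62.4] ang 89.6
white px [137. 236.] n 693 zt 9.0 c [450.5 -80.2] sz [17.6 50. ] ang 6.7
wood px [321. 194.] n 880 zt 11.9 c [ 489.3 -278.2] sz [  7.8 149. ] ang 89.1
424 ((490.93994140625, -277.72174072265625), (6.734580039978027, 144.18157958984375), 89.08056640625) [ 6.6098791  10.36936747 11.75265374]
```

View pics/w12.png

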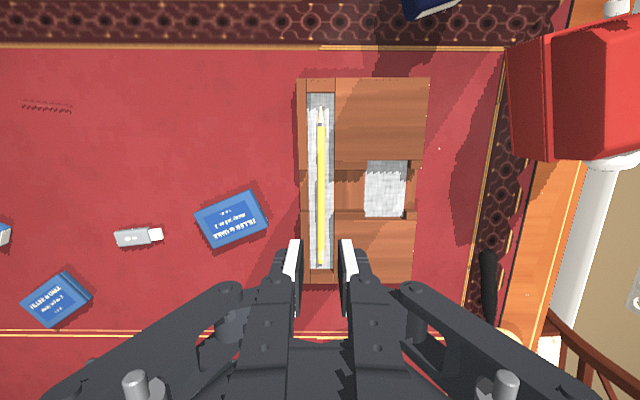

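The pencil lies in the groove at (320,180). Next, the eraser.

>>> play_rows --pt "-0.28 2.59 -0.3 0 0 0.079" --pt "-0.28 2.59 -0.3 0 0 0.079" --pt "-0.28 2.59 -0.3 0 0 0.079" --pt "-0.28 2.59 -0.3 0 0 0.079" --pt "-0.28 2.59 -0.3 0 0 0.079" --pt "-0.28 2.59 -0.3 0 0 0.079" --pt "-0.28 2.59 -0.3 0 0 0.079" --pt "-0.28 2.59 -0.3 0 0 0.079" --pt "-0.28 2.59 -0.3 0 0 0.079" --pt "-0.28 2.59 -0.3 0 0 0.079" --pt "-0.28 2.59 -0.3 0 0 0.079" --pt "-0.28 2.59 -0.3 0 0 0.079" --pt "-0.28 2.59 -0.3 0 0 0.079" --pt "-0.28 2.59 -0.3 0 0 0.079" --pt "0 0 0 0 0 0" --pt "0 0 0 0 0 0" --fingers 0.6

```text
clock: 30.2
position: [0.4612, 0.085, 0.1267]
tool_rot: [-0.0, 0.854, 0.52, -0.0]
ft_force: [-0.0, -0.5, -0.3]
width: 0.0509
grip_force: 0.0
```

```bash
python3 - <<'E'
from wr import *
s=tool(); 
p,d,c=look('w13','wrist'); W=pts(d,c)*1000
m=(np.hypot(W[...,0]-461.5,W[...,1]-85.3)<35)&(W[...,2]>5)&(W[...,2]<16); 
Q=W[m]; print(len(Q),cv2.minAreaRect(Q[:,:2].astype(np.float32)),np.percentile(Q[:,2],95)); T=Q[Q[:,2]>9.5]; print(cv2.minAreaRect(T[:,:2].astype(np.float32)))
E
```

```text
t 30.20 pos [461.2  85.  126.7] yawY -0.476 zax [-2.e-04 -1.e-04 -1.e+00] w 0.0509 F 0.0 [-0.  -0.5 -0.3] q [-0.11  0.59 -0.18  2.12  0.24  0.45 -0.96]
1236 ((461.7824401855469, 84.70389556884766), (43.56654357910156, 21.675790786743164), 63.42722702026367) 13.316269875245986
((461.7824401855469, 84.70389556884766), (43.56654357910156, 21.675790786743164), 63.42722702026367)
```

>>> play_rows --pt "0.05 0 -3 0 0 0.01" --pt "0 0 -3 0 0 0" --pt "0 0 -2.5 0 0 0" --pt "0 0 -1.2 0 0 0" --pt "0 0 -0.5 0 0 0" --pt "0 0 0 0 0 0"

```text
clock: 30.85
position: [0.4616, 0.0831, 0.024]
tool_rot: [-0.0, 0.852, 0.523, -0.001]
ft_force: [-0.0, -0.0, 0.2]
width: 0.0514
grip_force: 0.0
```

>>> play_rows --pt "0 0 0 0 0 0" --pt "0 0 0 0 0 0" --pt "0 0 0 0 0 0" --pt "0 0 0 0 0 0" --pt "0 0 0 0 0 0" --pt "0 0 0 0 0 0" --fingers 0.1 --force 22

```text
clock: 31.45
position: [0.4623, 0.0843, 0.0254]
tool_rot: [0.001, 0.852, 0.524, 0.0]
ft_force: [-0.3, -1.6, 6.9]
width: 0.0201
grip_force: 23.5
```

>>> play_rows --pt "0 0 1 0 0 0" --pt "0 0 3 0 0 0" --pt "0 0 4 0 0 0" --pt "0.24 -2.68 0 0 0 -0.069" --pt "0.24 -2.68 0 0 0 -0.069" --pt "0.24 -2.68 0 0 0 -0.069" --pt "0.24 -2.68 0 0 0 -0.069" --pt "0.24 -2.68 0 0 0 -0.069" --pt "0.24 -2.68 0 0 0 -0.069" --pt "0.24 -2.68 0 0 0 -0.069" --pt "0.24 -2.68 0 0 0 -0.069" --pt "0.24 -2.68 0 0 0 -0.069"

```text
clock: 32.65
position: [0.4835, -0.1572, 0.1054]
tool_rot: [-0.0, 0.971, 0.238, 0.0]
ft_force: [0.0, -0.1, -0.9]
width: 0.0199
grip_force: 22.8
```

```bash
python3 - <<'E'
from wr import *
for n in ('w12','side0'):
    f=np.load(n+'.npz'); W=pts(f['d'],f)*1000; m=(W[...,2]>40)&(W[...,2]<300)&(W[...,1]<-370)&(W[...,1]>-600)&(W[...,0]>350)&(W[...,0]<720)
    Q=W[m]; 
    for x in range(400,720,30):
        T=Q[abs(Q[:,0]-x)<15]
        if len(T)>5: print(n,x,len(T),'ymax %.0f zmax %.0f'%(T[:,1].max(),T[:,2].max()))
E
```

```text
w12 520 182 ymax -470 zmax 87
w12 550 3887 ymax -462 zmax 98
w12 580 4602 ymax -455 zmax 98
w12 610 4946 ymax -447 zmax 98
w12 640 1302 ymax -446 zmax 91
side0 520 18 ymax -471 zmax 87
side0 550 750 ymax -469 zmax 98
side0 580 928 ymax -460 zmax 99
side0 610 1040 ymax -454 zmax 98
side0 640 382 ymax -461 zmax 112
side0 670 319 ymax -370 zmax 112
side0 700 53 ymax -370 zmax 63
```

>>> play_rows --pt "0.24 -2.68 0 0 0 -0.069" --pt "0.24 -2.68 0 0 0 -0.069" --pt "0.24 -2.68 0 0 0 -0.069" --pt "0.24 -2.68 0 0 0 -0.069" --pt "0.24 -2.68 0 0 0 -0.069" --pt "0.24 -2.68 0 0 0 -0.069" --pt "0.24 -2.68 0 0 0 -0.069" --pt "0 0 -2 0 0 0" --pt "0 0 0 0 0 0" --pt "0 0 0 0 0 0" --pt "0 0 0 0 0 0"

```text
clock: 33.75
position: [0.5008, -0.343, 0.0856]
tool_rot: [-0.0, 1.0, 0.001, 0.0]
ft_force: [0.2, 0.3, -0.7]
width: 0.02
grip_force: 22.8
```

```bash
python3 - <<'E'
from wr import *
s=tool(); t=s['position']*1000
p,d,c=look('w14','wrist'); rects(p,d,c,60,zr=(.003,.1)); print(t[2]-25.4)
E
```

```text
t 33.75 pos [ 500.8 -343.    85.6] yawY -1.569 zax [ 8.e-04  6.e-04 -1.e+00] w 0.0200 F 22.8 [ 0.2  0.3 -0.7] q [ 0.68  0.79 -0.2   1.77  0.25  0.61 -1.24]
blue px [114. 255.] n 4253 zt 14.0 c [ 470.9 -184.4] sz [43.3 66.3] ang 22.1
blue px [320. 270.] n 1853 zt 73.5 c [ 496.2 -343.3] sz [32.7 21.3] ang 0.3
white px [229. 175.] n 4827 zt 5.7 c [ 516.6 -279.4] sz [ 28.8 154.7] ang 89.7
white px [322. 220.] n 4173 zt 92.7 c [ 510.4 -343.2] sz [ 5.3 36.3] ang 0.2
white px [625. 202.] n 485 zt 82.8 c [ 539.3 -483.9] sz [20.   7.4] ang 64.7
white px [120. 254.] n 63 zt 14.0 c [ 475.1 -193.5] sz [ 3.9 13.3] ang 15.4
white px [130. 264.] n 126 zt 14.0 c [ 466.3 -199.4] sz [ 5.7 22.8] ang 22.0
white px [ 11. 275.] n 421 zt 8.3 c [450.8 -96.8] sz [19.4 17.5] ang 85.1
white px [ 98. 276.] n 101 zt 14.1 c [ 456.  -173.1] sz [ 5.4 17.9] ang 24.8
wood px [232. 207.] n 1670 zt 11.9 c [ 502.8 -278.6] sz [  7.4 121.4] ang 89.3
60.22328047052296
```

>>> play_rows --pt "0 -0.12 -2 0 0 0" --pt "0 0 -2 0 0 0" --pt "0 0 -1 0 0 0" --pt "0 0 -0.6 0 0 0" --pt "0 0 0 0 0 0" --pt "0 0 0 0 0 0"

```text
clock: 34.4
position: [0.5009, -0.3453, 0.0295]
tool_rot: [0.0, 1.0, 0.0, 0.001]
ft_force: [-0.1, -0.5, -0.0]
width: 0.02
grip_force: 23.6
```

>>> play_rows --pt "0 0 0 0 0 0" --pt "0 0 0 0 0 0" --pt "0 0 0 0 0 0" --pt "0 0 2 0 0 0" --pt "0 0 4 0 0 0" --pt "0 0 4 0 0 0" --pt "0 0 4 0 0 0" --pt "0 0 4 0 0 0" --fingers 0.4

```text
clock: 35.2
position: [0.5, -0.3451, 0.2105]
tool_rot: [-0.0, 1.0, -0.0, -0.0]
ft_force: [0.7, -0.1, -1.1]
width: 0.0344
grip_force: 0.0
```

```bash
python3 - <<'E'
from wr import *
s=tool()
p,d,c=look('w15','wrist'); rects(p,d,c,60,zr=(.007,.1))
p1,d,c=look('s15','scene'); print('scene'); rects(p1,d,c,60,zr=(.01,.1))
cv2.imwrite('pics/c15.png',cv2.resize(np.vstack([p,p1]),(480,600)))
E
```

```text
t 35.20 pos [ 500.  -345.1  210.5] yawY -1.571 zax [-0.e+00  1.e-04 -1.e+00] w 0.0344 F 0.0 [ 0.7 -0.1 -1.1] q [ 0.71  0.62 -0.25  1.68  0.19  0.86 -1.19]
blue px [347.  11.] n 951 zt 39.0 c [ 662.2 -373.6] sz [18.8 46.4] ang 0.0
blue px [320. 186.] n 417 zt 17.6 c [ 495.8 -346. ] sz [30.1 21.3] ang 1.8
blue px [183. 205.] n 1683 zt 14.2 c [ 470.6 -184. ] sz [42.6 66.6] ang 22.4
blue px [ 29. 279.] n 1355 zt 14.3 c [372.8  29.6] sz [42.9 66.7] ang 33.6
white px [485.  27.] n 212 zt 92.2 c [ 642.2 -472.3] sz [2.9 0.8] ang 88.8
white px [353.  24.] n 190 zt 29.6 c [ 656.7 -376.7] sz [ 0.8 32.6] ang 17.6
white px [495. 157.] n 477 zt 89.6 c [ 539.3 -500.2] sz [ 9.2 21.3] ang 13.5
white px [321. 167.] n 200 zt 17.3 c [ 517.  -346.2] sz [20.2 11.3] ang 89.6
white px [ 97. 222.] n 359 zt 9.2 c [449.9 -75. ] sz [16.5 38.9] ang 6.7
wood px [263. 184.] n 615 zt 12.1 c [ 490.2 -278.6] sz [  7.3 144.3] ang 89.4
scene
blue px [374. 168.] n 135 zt 15.6 c [ 468.6 -182.8] sz [42.3 65.7] ang 20.5
blue px [384. 213.] n 270 zt 15.4 c [372.5  32.4] sz [44.  66.2] ang 34.0
blue px [302. 271.] n 76 zt 24.6 c [422.5 293.5] sz [29.4 21.3] ang 3.7
yellow px [222. 246.] n 703 zt 96.3 c [551.9 325.1] sz [21.8 24.4] ang 32.5
white px [108. 276.] n 3523 zt 87.9 c [664.7 454.8] sz [73.5 76.2] ang 67.6
white px [271. 266.] n 72 zt 38.1 c [462.5 319.1] sz [17.9 32.3] ang 54.1
white px [159. 337.] n 97 zt 43.8 c [515.6 504. ] sz [ 7.4 23.2] ang 61.5
wood px [234. 273.] n 2775 zt 35.7 c [496.1 319.5] sz [131.6  23.4] ang 5.8
wood px [306. 290.] n 815 zt 18.2 c [407.5 310.9] sz [ 42.1 122.4] ang 5.5
```

View pics/c15.png

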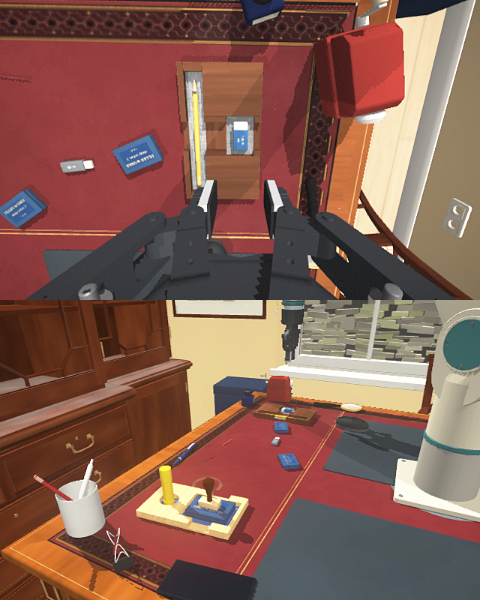

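All the pieces are seated: the pencil at (195,130), the eraser at (240,137), and the stamp on the tin with the glue stick beside it in the lower picture.

```bash
python3 -c "
from workcell import hand_in
print(hand_in())"
```

```text
the job is handed in; nothing more can be done
None
```

Both desk kits are made up and handed in at about 35 s of the 115 s allowed. Camera checks after each placing showed every piece seated in its place, the stamp upright on the middle of the tin, and the navy pen and memory stick were not moved.

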